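# Fit the sprung hold-down bar across the dish crate

## Task

Pack up the dish crate: pick up the sprung bar from the table and fit it across the crate above the two stacks of dishes, its long sprung pin in the socket on one end board and its short fixed pin in the socket on the other, both pins fully home, and let go of it. Push the spring in by feel and do not force the bar against the crate, do not press on or shift the dishes, and leave the other wares where they stand.

Things in the scene. Friction and masses are not known exactly. Their poses are not given: they have to be found in the camera images.
- crate: Open plywood crate, fixed to the table; the pose is that of its base board, 150 mm along its own x, 330 mm along y. Origin on the table under the board's centre, z up. Inside floor 15 mm above the table. On the board stands a rigid frame 300 mm long: slatted long sides (x = +-75 mm) 60 mm high, and at each end (+y, -y) an end board 18 mm thick, top edge 106 mm up, with a socket plate on its inside.
- socket_left (a point): Nominal mouth centre of the +y end board's socket, 120 mm from the base's centre, 84 mm up; axes as the crate's. Black plate 44 mm square, 12 mm thick, top edge at 106 mm, with a round hole along the crate's y: 15 mm diameter, 12 mm deep, chamfered. The frame was put on its base by eye: it may really stand up to 10 mm to +y or -y of this, both ends together, unmeasured; x and height are true.
- socket_right (a point): The same for the like socket on the -y end board, facing the other one; it is off by the same amount in the same direction, so the two plates' faces are always 240 mm apart and the hole bottoms 264 mm. Either pin fits either socket.
- bar_center (a point): Centre of the loose sprung bar: square aluminium tube 22 x 22 mm, 200 mm long, black rubber sleeve over its middle 70 mm, lying on the table (centre 11 mm up). Its own y runs along the bar towards the sprung pin, z up as it lies. About 0.27 kg. With the sprung pin at the bottom of one socket, the spring must be pushed in 20 mm before the fixed pin clears the other plate's face.
- pin_sprung (a point): Tip of the bar's long sprung pin (steel, 10 mm diameter, round nose, on the bar's axis, +y end); the point moves with the pin. Free, it is 150 mm from bar_center. It slides in against a spring: 3.5 N to start, 10.5 N at 20 mm, 11.6 N at 23 mm, where it stops solid (127 mm from bar_center). A push of 12 to 15 N is right; over 30 N between bar and crate is forcing it.
- pin_fixed (a point): Tip of the bar's short fixed pin (steel, 10 mm diameter, flat end stepped down to 7.4 mm over its last 1.5 mm, 22 mm out of the tube, on the bar's axis) at the bar's -y end, 122 mm from bar_center.
- stack_left: Stack of three clay saucers, 104 mm diameter, 34 mm high, loose on the crate's floor in its +y half (the bar fits about 24 mm above them). Origin at the centre of its underside. Fragile.
- stack_right: The same kind of stack in the crate's -y half. Fragile.
- bell_a: Terracotta bell, 42 mm diameter, 48 mm high, on the table beside the bar. Origin at its underside.
- bell_b: Terracotta bell, 48 mm diameter, 54 mm high, on the table to the robot's right. Origin at its underside.
- cat: Clay cat figurine, 52 mm diameter, about 95 mm high, on the table beyond the crate. Origin at its underside.
- dish_a: Clay dish with little figures, 115 mm diameter, about 45 mm high, on the table to the robot's left. Origin at its underside.
- dish_b: Green dish with a little figure, 124 mm diameter, about 45 mm high, on the table to the robot's right. Origin at its underside.
- pot: Small clay pot, 72 mm diameter, 62 mm high, on the table to the robot's left. Origin at its underside.
Things that resemble listed ones, but are neither listed nor needed, are in the scene too. Leave any red or white look-alike of the stack_right alone.

How it is judged (in metres and radians):
At the end, for the whole second after the job is handed in: Both pins are home in the two opposite sockets: each tip within 5 mm of the holes' axis sideways and in height and over 115 mm out along y, and the tips 259 to 269 mm apart (the hole bottoms are 264 mm apart); the bar is let go and still, and both stacks of dishes are upright (((y of pin_sprung in the frame of crate above 0.115 m and y of pin_fixed in the frame of crate below -0.115 m) or (y of pin_fixed in the frame of crate above 0.115 m and y of pin_sprung in the frame of crate below -0.115 m)) and distance between pin_sprung and pin_fixed between 0.259 and 0.269 m and z of pin_sprung in the frame of crate between 0.079 and 0.089 m and z of pin_fixed in the frame of crate between 0.079 and 0.089 m and x of pin_sprung in the frame of crate between -0.005 and 0.005 m and x of pin_fixed in the frame of crate between -0.005 and 0.005 m and angle between each of stack_left, stack_right's own z axis and vertical below 0.1 rad and linear speed of bar below 0.01 m/s); the robot touches nothing.
It fails at once if the bar is forced against the crate (over 30 N) (contact force between bar and crate above 30 N).
It fails at once if a stack of dishes is pressed on or struck by the bar or the robot (over 4 N) (contact force between any of bar, the fingers, the arm and stack_left above 4 N or contact force between any of bar, the fingers, the arm and stack_right above 4 N).
It fails at once if a stack of dishes is shifted more than 15 mm (distance of any of stack_left, stack_right from where it was at the start of the episode above 0.015 m).
It fails at once if other wares are shifted more than 25 mm (distance of any of bell_a, bell_b, cat, dish_a, dish_b, pot from where it was at the start of the episode above 0.025 m).
It also fails if it takes over 72 s, if anything falls off the work surface, if the arm or the gripper's body presses on something with over 40 N, if the wrist force passes 120 N, or if a joint passes its speed limit or range.

## Robot

A 6-joint arm with a two-finger parallel gripper is mounted at the origin on the work surface. World frame = base frame: x ahead of the robot, y to its left, z up, the work surface at z = 0. Lengths are in mm, angles in rad, forces in N, time in s.
With the tool pointing down it reaches from about 325 to 875 mm from the base axis. Payload 4.4 kg.
Tool frame: the origin (TCP) lies on the centre line of the jaws, within the pads' length; the fingertips stand ahead of it and the grasp point (between the pads) lies 6 mm ahead of it (ctrl.tcp_to_tips is the z of the fingertips in the tool frame, in mm); z points along the fingers, y is the line along which they close (so a half turn about z gives the same grasp; the last joint's range is limited). The gripper opens to 85 mm and grips with 20 to 120 N. Pads are 22 mm wide; open, the fingers measure 114 mm over their backs; the gripper's body (76 mm by 85 mm) begins 54 mm behind the grasp point. The pads swing forward as they close: fully open they stand 13 mm farther back than shut.
Start: joints at [1.004, 0.207, 1.542, -0, 1.393, -0.15], TCP at [232.791, 525.772, 256.282] pointing down, gripper open.
Joint ranges: [-2.73, 2.73], [-0.86, 2.22], [0.23, 2.46], [-1.11, 4.25], [0.08, 2.63], [-2.82, 2.82]. Speed limits (rad/s): [2.79, 2.79, 3.14, 3.14, 3.14, 3.14].

## Interface

Orientations are given as a 3x3 rotation matrix whose columns are the frame's x, y, z axes.
In Python, from plant import ctrl, sensors, optics gives the robot as it stands. Calls block until the motion is done:
- ctrl.move_ptp(position, orientation): joint-space move of the TCP to a pose.
- ctrl.move_l(position, rot=None, vel=150, threshold=None): straight line of the TCP; rot=None keeps the orientation; vel is the mean speed in mm/s. With threshold (N) it stops when the force on the tool has changed by that much, and returns True; else False.
- ctrl.set_joints(angles): joint-space move.
- ctrl.gripper_to(opening, force=None): finger opening in mm; force is the grip in N (None keeps the last); returns when the fingers have stopped.
- ctrl.hold(seconds).
- ctrl.solve_ik(position, orientation): joint angles nearest the present ones, or None.
- sensors.read_state(): the state.
- optics.grab_frame(name): name is "side" or "top" or "wrist"; returns (picture, depth): 420x560x3 uint8, red, green, blue; 420x560 float32, mm along the optical axis (not along the pixel's ray), 0 where there is no reading.
- optics.camera_params(name): a dict with "mtx" (3x3 intrinsics, pixels), "R" (3x3) and "t" (3): a world point X has camera coordinates R X + t; the wrist camera has in their place "T_tool_cam" (4x4, takes a point from camera to tool coordinates, whose origin is the TCP and whose axes are the flange's). Camera axes: x right, y down, z forward; pixel columns grow to the right and rows downward; lengths in mm; the calibration is good to about 2 mm. A picture is of the moment at which its call begins: read the wrist's pose just before it. camera_params takes no time and is no camera call.
A pose or a line that the arm cannot do raises ctrl.MotionError and nothing moves.
- ctrl.finish_job(): hands the job in; it is judged then, once.
The state is a dict: "t": time; "q": joint angles; "qvel": joint speeds; "tau": joint torques, N m; "eef_pos": TCP position; "eef_rot": TCP orientation; "force": force on the tool from outside, world axes, zero at the start; "wrist_torque": the same for the moment, N m; "grip_width": finger opening in mm; "grasp_force": force on a finger pad.
Only numpy, scipy, OpenCV 4.12 (cv2) and the standard library are available. Lean on these libraries where they do the work, as an engineer would, in place of code of your own. Each camera call takes 0.05 s, during which the arm holds its last target. There are 200 camera calls.

## Working session

There is one attempt and no reset: what is moved stays moved. The work goes in short steps, each a Python script; the robot and the scene stay as the last script left them, time stands still between calls to the robot, and variables do not carry over. Pictures are saved under pics/ and viewed, at most 10 in all, crops included, and the job is handed in when it is done.

```bash
ls; mkdir -p pics
python3 - <<'E'
from plant import ctrl, sensors, optics
import cv2, numpy as np
s=sensors.read_state(); print(s['t'],s['eef_pos'],s['grip_width'],ctrl.tcp_to_tips)
for n in ("top","side"):
    p,d=optics.grab_frame(n); np.savez(f'pics/{n}.npz',p=p,d=d); cv2.imwrite(f'pics/{n}0.png',p[:,:,::-1])
    c=optics.camera_params(n); print(n,c['mtx'].round(1).tolist(),(-c['R'].T@c['t']).round(0),c['R'].round(3).tolist())
print(optics.camera_params('wrist'))
E
```

```text
pics
0.0 [232.4096309  525.14871136 255.10063073] 85.47425414780038 25.0
top [[428.8, 0.0, 285.8], [0.0, 428.8, 205.8], [0.0, 0.0, 1.0]] [ 347.  -39. 1159.] [[0.022, -1.0, -0.004], [-0.987, -0.021, -0.157], [0.157, 0.007, -0.988]]
side [[392.1, 0.0, 278.7], [0.0, 392.1, 211.0], [0.0, 0.0, 1.0]] [ 175. -750.  695.] [[0.916, -0.4, 0.0], [-0.242, -0.554, -0.797], [0.319, 0.73, -0.604]]
{'mtx': array([[321.91756934,   0.        , 277.64175564],
       [  0.        , 321.91756934, 212.07399587],
       [  0.        ,   0.        ,   1.        ]]), 'T_tool_cam': array([[-4.16585766e-04, -9.52901300e-01, -3.03280299e-01,
         7.77178489e+01],
       [ 9.99999910e-01, -4.21416133e-04, -4.95177156e-05,
         5.14327524e-02],
       [-8.06217152e-05, -3.03280292e-01,  9.52901389e-01,
        -1.17578107e+02],
       [ 0.00000000e+00,  0.00000000e+00,  0.00000000e+00,
         1.00000000e+00]])}
```

View pics/top0.png

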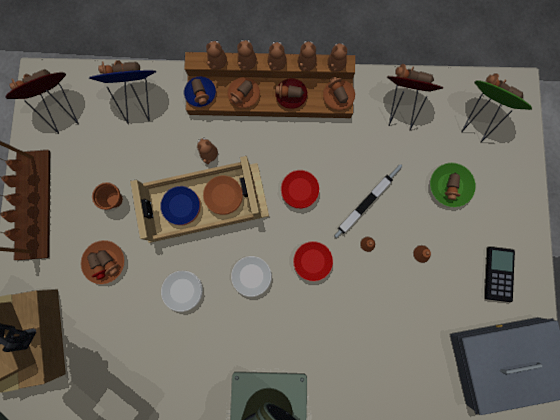

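View pics/side0.png

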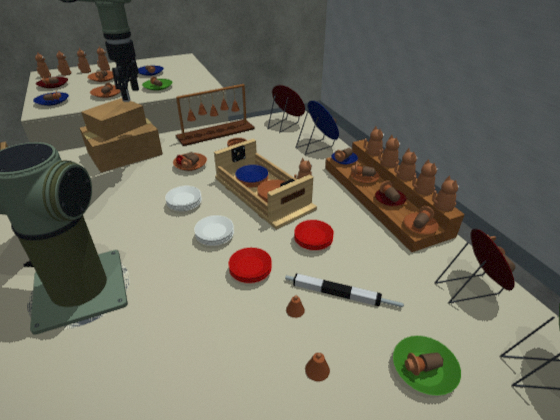

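The top view shows the crate around (200,202), with its blue stack at (180,205) and terracotta stack at (224,195). The bar's sleeve is at (368,202) and its long pin is at the upper right, near (402,167). Bell_a is at (368,243).

Possible look-alikes:
- **Bar:** nothing else resembles it. The phone at (500,275) and the rack at (25,205) clearly aren't it.
- **Stacks:** red saucers at (300,189) and (313,261), white at (182,291) and (251,277). None of these get touched.

Next I'll take rough positions and one close crop.

```bash
cat > h.py <<'E'
import numpy as np, cv2
from plant import ctrl, sensors, optics
def pose(n):
    "camera K, R(cam->world), centre"
    c=optics.camera_params(n)
    if n=='wrist':
        s=sensors.read_state(); T=c['T_tool_cam']; Rw=np.array(s['eef_rot'])
        return c['mtx'],Rw@T[:3,:3],Rw@T[:3,3]+np.array(s['eef_pos'])
    return c['mtx'],c['R'].T,-c['R'].T@c['t']
def plane(uv,P,z):
    K,R,o=P; uv=np.atleast_2d(uv).astype(float)
    r=(np.c_[uv,np.ones(len(uv))]@np.linalg.inv(K).T)@R.T
    return o+r*((z-o[2])/r[:,2])[:,None]
def cloud(d,P):
    K,R,o=P; v,u=np.indices(d.shape)
    r=np.stack([(u-K[0,2])/K[0,0],(v-K[1,2])/K[1,1],np.ones_like(d)],-1)*d[...,None]
    return r@R.T+o
def down(xdir):
    "tool pointing down, tool x along xdir angle"
    x=np.array([np.cos(xdir),np.sin(xdir),0]); z=np.array([0,0,-1.]); return np.c_[x,np.cross(z,x),z]
E
python3 - <<'E'
from h import *
f=np.load('pics/top.npz'); p,d=f['p'],f['d']; P=pose('top'); X=cloud(d,P)
print('table z',np.median(X[330:360,200:220,2]))
hsv=cv2.cvtColor(p,cv2.COLOR_RGB2HSV)
# bar: things 8..35 mm high in its region
m=np.zeros(d.shape,np.uint8); m[155:250,325:410]=(X[155:250,325:410,2]>8)
n,l,st,c=cv2.connectedComponentsWithStats(m)
for i in range(1,n):
    if st[i,4]>60:
        v,u=np.nonzero(l==i); r=cv2.minAreaRect(np.c_[u,v].astype(np.float32)); print(i,st[i],r)
        q=plane(np.c_[u,v],P,16)[:,:2]; print(cv2.minAreaRect(q.astype(np.float32)))
        dr=cv2.fitLine(q.astype(np.float32),cv2.DIST_L2,0,.01,.01).ravel(); print('line',dr)
# sleeve: dark pixels
s=np.zeros(d.shape,np.uint8); s[155:250,325:410]=(p[155:250,325:410].max(2)<60)&(m[155:250,325:410]>0)
v,u=np.nonzero(s); print('sleeve',len(u),plane([[u.mean(),v.mean()]],P,20))
# crate tall end boards
e=np.zeros(d.shape,bool); e[140:250,120:290]=True; e&=(X[...,2]>96)&(X[...,2]<116)
n,l,st,c=cv2.connectedComponentsWithStats(e.astype(np.uint8))
for i in range(1,n):
    if st[i,4]>15:
        v,u=np.nonzero(l==i); q=plane(np.c_[u,v],P,106)[:,:2]; print('tall',st[i],cv2.minAreaRect(q.astype(np.float32)))
cv2.imwrite('pics/crop1.png',cv2.resize(np.hstack([p[150:250,325:415],p[150:250,120:290]])[:,:,::-1],None,fx=3,fy=3,interpolation=cv2.INTER_CUBIC))
E
```

```text
table z 0.3214734656313567
8 [334 164  68  73 708] ((367.9013977050781, 200.83697509765625), (9.578658103942871, 97.6708984375), 42.87890625)
((548.3712158203125, -254.01931762695312), (25.724197387695312, 269.91436767578125), 47.95256805419922)
line [   0.74552     -0.6664833  544.4998    -248.5766   ]
25 [361 237  14  13 147] ((367.5, 243.0), (12.0, 13.0), 90.0)
((433.2351989746094, -250.84327697753906), (31.880844116210938, 34.869773864746094), 1.254439115524292)
line [ 3.4477270e-01 -9.3868619e-01  4.3256805e+02 -2.5116144e+02]
sleeve 230 [[ 535.10959292 -248.63716866   20.        ]]
tall [239 156  20  58 514] ((565.587890625, 68.06843566894531), (150.44114685058594, 30.91997528076172), 14.034173965454102)
tall [130 179  19  60 569] ((501.43218994140625, 328.4963073730469), (150.6104278564453, 32.08579635620117), 13.963335990905762)
```

View pics/crop1.png

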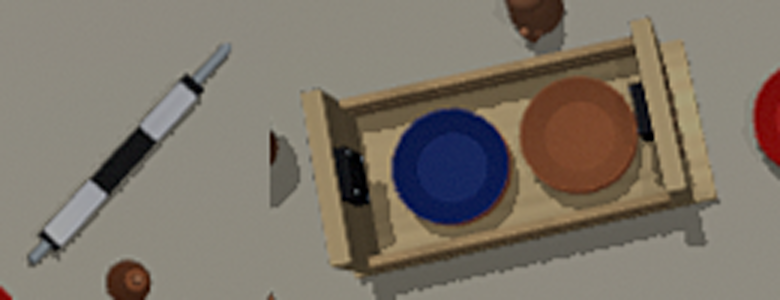

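Run:
```python
from h import *
s=sensors.read_state(); print(np.array(s['eef_rot']).round(2).tolist())
D=np.deg2rad
for nm,p,a in [('bar',[537,-247,120],-41.9),('bar-',[537,-247,120],138.1),('cr',[533.5,198.3,150],-76.15),('cr-',[533.5,198.3,150],103.85),('look',[533.5,198.3,260],13.85),('look-',[533.5,198.3,260],193.85)]:
    q=ctrl.solve_ik(p,down(D(a))); print(nm,None if q is None else np.round(q,2))
# go look at crate
q=ctrl.solve_ik([533.5,198.3,260],down(D(13.85)))
ctrl.move_ptp([533.5,198.3,260],down(D(13.85)))
P=pose('wrist'); p,d=optics.grab_frame('wrist'); np.savez('pics/w1.npz',p=p,d=d,K=P[0],R=P[1],o=P[2])
cv2.imwrite('pics/w1.png',p[:,:,::-1]); print(sensors.read_state()['t'])
```

```text
[[-0.91, 0.4, -0.0], [0.4, 0.91, -0.0], [0.0, -0.0, -1.0]]
bar [-0.58  0.38  1.62 -0.    1.14  1.72]
bar- [-0.58  0.38  1.62 -0.    1.14 -1.42]
cr None
cr- [ 0.2   0.3   1.66 -0.    1.18 -0.04]
look [ 0.2   0.19  1.55 -0.    1.4   1.53]
look- [ 0.2   0.19  1.55 -0.    1.4  -1.61]
1.7833
```

View pics/w1.png

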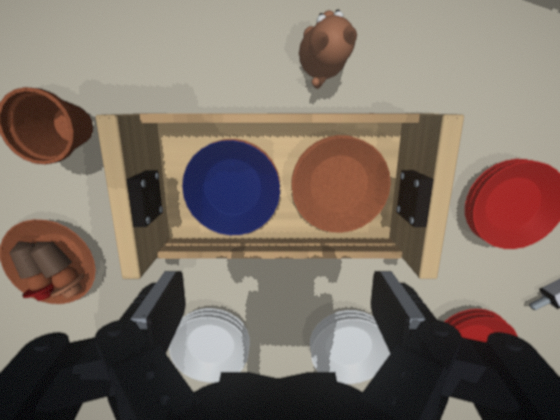

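The wrist view shows the crate frame with black socket plates at (146,197) and (414,197). The stacks are at (231,187) and (340,183), and the fingers are at the bottom, clear of everything. Next I'll measure the frame, then go and look over the bar.

Run:
```python
from h import *
f=np.load('pics/w1.npz'); p,d=f['p'],f['d']; P=(f['K'],f['R'],f['o']); X=cloud(d,P)
e=np.zeros(d.shape,bool); e[100:290,80:480]=True; e&=(X[...,2]>98)&(X[...,2]<116)
n,l,st,c=cv2.connectedComponentsWithStats(e.astype(np.uint8)); C=[]
for i in range(1,n):
    if st[i,4]>300:
        v,u=np.nonzero(l==i); q=plane(np.c_[u,v],P,106)[:,:2].astype(np.float32); r=cv2.minAreaRect(q); C.append(r[0]); print('tall',st[i],r,'z',np.median(X[l==i][:,2]))
# plates: dark pixels
g=p.max(2)<70
for u0,u1 in ((120,175),(390,440)):
    k=np.zeros(g.shape,np.uint8); k[160:235,u0:u1]=g[160:235,u0:u1]
    v,u=np.nonzero(k); print('plate px',len(u),np.percentile(u,[1,50,99]),np.percentile(v,[1,50,99]))
    top=(np.percentile(u,2),np.percentile(v,[1,99]).mean()) if u0<200 else (np.percentile(u,98),np.percentile(v,[1,99]).mean())
    print(cv2.minAreaRect(np.c_[u,v].astype(np.float32)), plane([top],P,106))
C=np.array(C); C=C[np.argsort(C[:,1])]; dv=C[1]-C[0]; print('centre',C.mean(0),'ang',np.degrees(np.arctan2(dv[1],dv[0])),np.hypot(*dv))
# bar look
a=np.deg2rad(-41.9); ctrl.move_ptp([537,-247,200],down(a))
P=pose('wrist'); p,d=optics.grab_frame('wrist'); np.savez('pics/w2.npz',p=p,d=d,K=P[0],R=P[1],o=P[2])
cv2.imwrite('pics/w2.png',p[:,:,::-1]); print(sensors.read_state()['t'])
X=cloud(d,P); print('z center',X[150:300:25,278,2].round(1))
```

```text
tall [  96  115   54  164 4562] ((501.24755859375, 326.12969970703125), (147.73492431640625, 33.622127532958984), 13.948474884033203) z 105.85281679939055
tall [ 409  115   55  164 4590] ((564.833251953125, 69.31485748291016), (147.7163543701172, 33.521488189697266), 13.958730697631836) z 105.91891115705471
plate px 1624 [128. 145. 161.] [170. 197. 226.]
((145.3035125732422, 198.0261993408203), (57.623374938964844, 32.57835388183594), 82.40535736083984) [[505.88398438 326.0758473  106.        ]]
plate px 1594 [398. 414. 430.] [170. 197. 226.]
((412.9899597167969, 198.0699920654297), (32.809757232666016, 57.27565002441406), 8.130102157592773) [[569.03142548  71.07132606 106.        ]]
centre [533.04040527 197.72227859] ang 103.90640022018067 264.56946835678656
3.4833
z center [21.9 22.6 21.6 22.2 20.9 21.7]
```

View pics/w2.png

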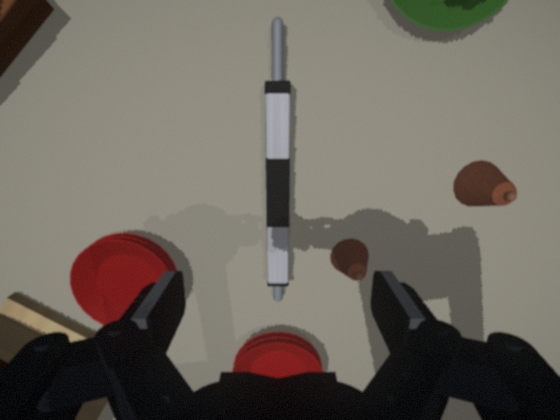

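The bar lies straight along image column 278. The sprung pin's tip is at (278,17), the sleeve spans rows 158–227, and the fixed pin's tip is at (278,300). Bell_a at (350,258) stands off to the side. Next I'll compute the grasp and lift the bar.

Run:
```python
from h import *
f=np.load('pics/w2.npz'); p,d=f['p'],f['d']; P=(f['K'],f['R'],f['o']); X=cloud(d,P)
m=np.zeros(d.shape,np.uint8); m[5:305,255:300]=(X[5:305,255:300,2]>5)
n,l,st,c=cv2.connectedComponentsWithStats(m); i=1+st[1:,4].argmax(); v,u=np.nonzero((l==i)); print(st[i])
k=(v>95)&(v<275); r=np.unique(v[k]); mid=np.array([[u[k][v[k]==a].mean(),a] for a in r]); q=plane(mid,P,20)[:,:2].astype(np.float32)
L=cv2.fitLine(q,cv2.DIST_L2,0,.01,.01).ravel(); dr=L[:2]*np.sign(L[0]); print('line',L,np.degrees(np.arctan2(dr[1],dr[0])))
s=(l==i)&(p.max(2)<60); vs=np.nonzero(s[:,278])[0]; vs=vs[(vs>120)&(vs<250)]; print('sleeve',vs.min(),vs.max())
sl=plane([[278,vs.min()],[278,vs.max()]],P,22); print(sl, np.linalg.norm(sl[1]-sl[0])); 
tips=plane([[278,st[i,1]],[278,st[i,1]+st[i,3]]],P,11); print('tips',tips,np.linalg.norm(tips[1]-tips[0]))
c=sl.mean(0)[:2]; c=L[2:]+dr*((c-L[2:])@dr); print('bar centre',c, 'from tips',tips[1][:2]+122*dr)
print('bell',plane([[345,262]],P,10))
a=np.arctan2(dr[1],dr[0]); np.savez('bar.npz',c=c,a=a)
```

```text
[ 264   17   27  285 5680]
line [   0.74617743   -0.6657471   543.21326    -250.31084   ] -41.739666
sleeve 160 226
[[ 562.38749737 -268.41663133   22.        ]
 [ 514.40557238 -225.50749756   22.        ]] 64.3697047300836
tips [[ 650.38253104 -347.11347229   11.        ]
 [ 445.30782164 -163.71986856   11.        ]] 275.1160670123703
bar centre [ 538.86784424 -246.43381542] from tips [ 536.34146727 -244.94101419]
bell [[ 433.91692893 -248.33958138   10.        ]]
```

Run:
```python
from h import *
b=np.load('bar.npz'); a=float(b['a']); c=np.array([537.8,-245.8])
ctrl.gripper_to(46,80)
R=down(a)
ctrl.move_l([*c,70],R,vel=200); print(ctrl.move_l([*c,28.5],vel=60,threshold=8))
s=sensors.read_state(); print('pre',s['eef_pos'],s['force'])
ctrl.gripper_to(0,80); s=sensors.read_state(); print('grip',s['eef_pos'],s['grip_width'],s['grasp_force'],s['force'])
zg=s['eef_pos'][2]
ctrl.move_l([*c,60],vel=60); ctrl.move_l([*c,230],vel=200); ctrl.hold(.2); s=sensors.read_state(); print('lift',s['eef_pos'],s['grip_width'],s['grasp_force'],s['force'],s['wrist_torque'],s['t'])
P=pose('wrist'); p,d=optics.grab_frame('wrist'); np.savez('pics/w3.npz',p=p,d=d,K=P[0],R=P[1],o=P[2]); cv2.imwrite('pics/w3.png',p[:,:,::-1])
Rt=np.array(s['eef_rot']); T=(cloud(d,P)-s['eef_pos'])@Rt
m=(abs(T[...,1])<12)&(T[...,2]<30)&(T[...,2]>-5)&(abs(T[...,0])>20)&(d>0)
for lo in range(-150,160,15):
    k=m&(T[...,0]>=lo)&(T[...,0]<lo+15)
    if k.sum()>10: print(lo,k.sum(),np.percentile(T[k][:,2],[5,50]).round(1),np.median(T[k][:,1]).round(1),np.percentile(T[k][:,0],[0,100]).round(1))
```

```text
False
pre [ 537.99542645 -245.90365991   28.53951442] [ 1.0128859  -1.10193908  0.55725238]
grip [ 538.37881667 -246.12678502   29.3679838 ] 20.07127665051528 80.9633195400238 [-0.44984519  0.40359357  3.98407069]
lift [ 536.98500005 -245.29475183  228.08926858] 20.221170895957325 80.23938417434692 [ 0.38516212 -0.11711537 -3.45787707] [ 0.01641797  0.01551304 -0.00457915] 7.8167
-60 55 [6.7 7.5] 0.1 [-47. -45.]
-45 1131 [6.5 7.3] 0.1 [-45. -30.]
-30 861 [6.3 7.2] 0.1 [-30. -20.]
15 1159 [6.4 7.3] 0.1 [20. 30.]
30 1886 [6.5 7.5] -0.3 [30. 45.]
45 2073 [6.5 7.6] 0.1 [45. 60.]
60 2278 [6.5 7.6] -0.2 [60.  74.8]
75 2591 [6.6 7.7] 0.1 [75.1 90. ]
90 2290 [6.3 7.6] -0.0 [ 90. 105.]
105 822 [13.  14.5] -0.2 [105.  115.9]
```

View pics/w3.png

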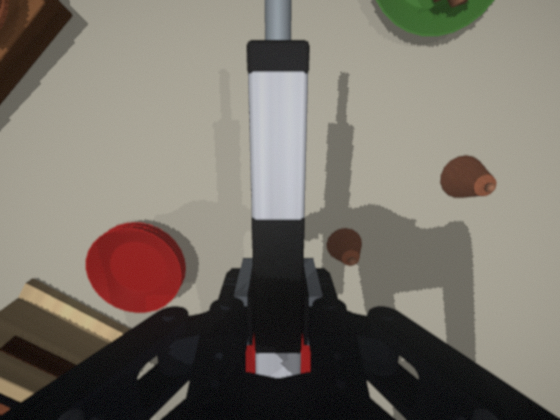

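The bar is gripped level and centred. Next I'll measure its offset along the tool, check clearance for the transit, and hover over the crate.

```bash
cat >> h.py <<'E'
C=np.array([533.2,197.9,0]); PHI=np.deg2rad(103.9)
YC=np.array([np.cos(PHI),np.sin(PHI),0]); XC=np.array([np.sin(PHI),-np.cos(PHI),0]); Z=np.array([0,0,1.])
X0,ZB=4.0,18.4
def bpose(s,z,th,off=0,L=150):
    "TCP pose with the sprung tip (L from the bar's centre) at crate (off,s,z), bar's fixed end raised by th"
    b=np.cos(th)*YC-np.sin(th)*Z; tz=-np.sin(th)*YC-np.cos(th)*Z
    R=np.c_[b,np.cross(tz,b),tz]
    return C+s*YC+off*XC+z*Z-(L+X0)*b-ZB*tz,R
def where():
    "actual bar: axis point at the free tip (crate x,y,z), pitch, force in crate axes"
    st=sensors.read_state(); R=np.array(st['eef_rot']); t=np.array(st['eef_pos'])+R@np.array([X0+150,0,ZB])-C
    F=np.array(st['force']); return np.r_[t@XC,t@YC,t[2]],np.arcsin(-R[2,0]),np.r_[F@XC,F@YC,F[2]],st
E
python3 - <<'E'
from h import *
f=np.load('pics/top.npz'); X=cloud(f['d'],pose('top'))
k=(X[...,0]>300)&(X[...,0]<860)&(X[...,1]>-400)&(X[...,1]<400)&(X[...,2]<600)
print('max height within x<860:',np.percentile(X[k][:,2],100), [ (x,X[k&(X[...,0]>x)&(X[...,0]<x+60)][:,2].max().round()) for x in range(480,860,60)])
f=np.load('pics/w3.npz'); P=(f['K'],f['R'],f['o']); R=np.array(sensors.read_state()['eef_rot']); e=np.array(sensors.read_state()['eef_pos'])
T=(cloud(f['d'],P)-e)@R; col=T[:,278]
for v in range(30,60,2): print(v,col[v,[0,2]].round(1),f['p'][v,278].tolist(),end=';')
print(); g=f['p'][:,278].max(1)
for v in range(205,232,3): print(v,col[v,[0,2]].round(1),g[v],end=';')
for v in range(330,352,4): print(v,col[v,[0,2]].round(1),g[v],end=';')
E
```

```text
max height within x<860: 177.26962758236198 [(480, np.float64(111.0)), (540, np.float64(112.0)), (600, np.float64(110.0)), (660, np.float64(95.0)), (720, np.float64(65.0)), (780, np.float64(177.0)), (840, np.float64(158.0))]
30 [104.7  14.5] [146, 154, 159];32 [104.   14.2] [147, 154, 160];34 [103.   12.4] [146, 154, 161];36 [102.7  13.9] [147, 156, 162];38 [102.   13.8] [140, 148, 153];40 [100.3   8. ] [74, 79, 80];42 [99.7  8.5] [38, 38, 37];44 [98.9  7.5] [41, 40, 40];46 [98.3  7.4] [44, 44, 45];48 [97.6  7. ] [41, 40, 41];50 [97.   7.1] [45, 44, 45];52 [96.3  6.7] [43, 44, 45];54 [95.9  8.1] [41, 41, 42];56 [94.9  6.1] [42, 42, 44];58 [94.5  7.3] [44, 42, 45];
205 [40.3  8.1] 194;208 [39.3  7.2] 194;211 [38.   7.2] 196;214 [36.4  8.2] 194;217 [34.8  9. ] 189;220 [33.9  8.1] 79;223 [32.8  7.5] 45;226 [31.1  8.6] 41;229 [30.   7.8] 45;330 [-19.3   7.3] 17;334 [-21.4   7.2] 21;338 [-24.8   8.7] 18;342 [-26.2   7.6] 19;346 [-27.4   6.4] 25;350 [-30.9   7.8] 18;
```

```bash
sed -i 's/X0,ZB=4.0/X0,ZB=0.0/' h.py
python3 - <<'E'
from h import *
p0=np.array(sensors.read_state()['eef_pos']); ctrl.move_l([*p0[:2],270],vel=200)
p,R=bpose(104,175,0.18); print(p, ctrl.solve_ik(p,R))
ctrl.move_ptp(p,R); ctrl.hold(.2)
t,th,F,s=where(); print(t.round(1),th.round(3),F.round(1),s['t'],s['grip_width'])
cor=np.array([0,104,175])-t
p,R=bpose(104+cor[1],100+cor[2],.18+.18-th,cor[0]); ctrl.move_l(p,R,vel=120); ctrl.hold(.2)
t,th,F,s=where(); print(t.round(1),th.round(3),F.round(1),s['t'])
for n in('side','top'):
    q,d=optics.grab_frame(n); np.savez(f'pics/{n}1.npz',p=q,d=d); 
    if n=='side': cv2.imwrite('pics/side1.png',cv2.resize(q[120:240,200:340,::-1],None,fx=5,fy=5,interpolation=cv2.INTER_CUBIC))
E
```

```text
[542.87696444 158.79720092 219.95715996] [ 0.22422793  0.23270659  1.59766551 -0.18622932  1.31222192  0.02946587]
[  0.5 103.  175.1] 0.18 [-0.2 -0.  -4.3] 9.925 20.44835197360864
[  0.5 105.  101.2] 0.18 [ 0.4 -0.9 -2.6] 10.9
```

View pics/side1.png

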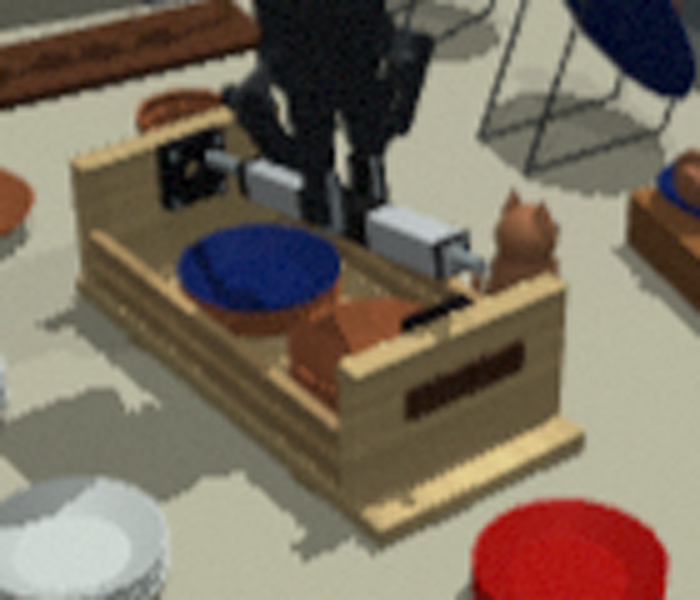

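The side view shows the sprung tip at crop (210,157), just in front of and above the left hole at (192,165). The fixed end is raised clear of the near board. Next I'll line up and feel for the bottom of the socket.

Run:
```python
from h import *
w=plane([[238.4,153]],pose('side'),84)[0]-C; print('hole by side cam',w@XC,w@YC)
A=lambda s:(s,84+(126-s)*np.tan(.18))
p,R=bpose(*A(107),.18,-.5); ctrl.move_l(p,R,vel=60); ctrl.hold(.3)
t,th,F,s=where(); print(t.round(1),th.round(3),F.round(1)); 
cor=np.array([-.5,*A(107)])-t+[.5,0,0]; cor=np.array([-.5,cor[1],cor[2]])-[t[0],0,0]; print('cor',cor)
def go(sv,vel,thr):
    z=A(sv)[1]; p,R=bpose(sv+cor[1],z+cor[2],.18,cor[0]); r=ctrl.move_l(p,R,vel=vel,threshold=thr); t,th,F,s=where(); print(sv,r,t.round(1),th.round(3),F.round(1),round(s['t'],2)); return r
for sv in (113,117,120,123,126,129,132,135):
    if go(sv,25,3.5): break
```

```text
hole by side cam 0.08171834170489589 128.21963951451164
[ -0.2 107.   87.7] 0.18 [-0.1 -0.3 -2.7]
cor [-0.25674796  0.03268992 -0.25205685]
113 False [ -0.4 113.3  86. ] 0.18 [ 0.7 -0.  -3.7] 12.06
117 False [ -0.4 117.2  85.3] 0.18 [-0.2  1.2 -3.4] 12.38
120 False [ -0.3 120.1  84.8] 0.18 [-0.4  0.2 -3.1] 12.65
123 False [ -0.3 123.2  84.2] 0.18 [-0.  -0.2 -3. ] 12.93
126 False [ -0.4 126.2  83.7] 0.18 [-0.2  0.1 -3. ] 13.2
129 False [ -0.3 129.2  83.2] 0.18 [-0.3 -0.6 -3.1] 13.47
132 False [ -0.2 131.2  82.6] 0.182 [-0.7 -3.5 -2. ] 13.75
135 False [ -0.2 134.5  82.1] 0.181 [-0.5 -4.9 -2. ] 14.03
```

The bottom of the hole gave contact at about y = 131 mm, with no touch at the face at 120, so the pin is in the socket. Next I'll push the spring in along the bar's axis.

Run:
```python
from h import *
A=lambda s:(s,84+(126-s)*np.tan(.18))
cor=[-.26,0,-.25]
for sv in (139,143,147,150,152,153,154,155,156):
    p,R=bpose(sv,A(sv)[1]+cor[2],.18,cor[0]); r=ctrl.move_l(p,R,vel=20,threshold=9); ctrl.hold(.1); t,th,F,s=where(); print(sv,r,t.round(1),round(A(t[1])[1],1),th.round(3),F.round(1),round(s['t'],2),s['grip_width'])
    if r or F[1]<-11.3: break
```

```text
139 False [ -0.2 138.1  81.4] 81.8 0.181 [-0.8 -5.9 -1.1] 14.47 20.204533157015618
143 False [ -0.2 141.7  80.6] 81.1 0.182 [ 0.6 -7.  -1. ] 14.93 20.088616558953074
147 False [-1.000e-01  1.452e+02  7.990e+01] 80.5 0.183 [-0.3 -8.4 -0.9] 15.38 20.233790685610664
150 False [-1.000e-01  1.478e+02  7.930e+01] 80.0 0.184 [-0.4 -9.5 -1.1] 15.78 20.369181854871886
152 False [-1.000e-01  1.496e+02  7.900e+01] 79.7 0.184 [ -0.8 -10.8  -0.6] 16.12 19.796420227577002
153 False [-1.000e-01  1.505e+02  7.880e+01] 79.5 0.184 [ -0.6 -10.1  -0.9] 16.48 20.306210593893258
154 False [-1.000e-01  1.514e+02  7.860e+01] 79.4 0.185 [ -0.5 -11.5  -0.2] 16.82 20.215893658159597
```

```bash
cat >> h.py <<'E'
def rep(tag,r=None):
    t,th,F,s=where(); f=(t[1]-272*np.cos(th),t[2]+272*np.sin(th))
    print(tag,r,'x%.1f'%t[0],'fixed s%.1f z%.1f'%f,'sprung axis@131 z%.1f'%(t[2]+(t[1]-131)*np.tan(th)),'th%.3f'%th,F.round(1),'t%.2f'%s['t'])
    return t,th,F,f
E
python3 - <<'E'
from h import *
comp=22.2; rep('now')
for th in (.18,.15,.12,.09,.06,.03,0.0):
    p,R=bpose(130.8+2.8,82.9+(.18-th)/.18*1.1+.6,th-.004,-.26,L=150-comp)
    r=ctrl.move_l(p,R,vel=20,threshold=6); ctrl.hold(.15); t,a,F,f=rep(th,r)
    if r or F[1]<-17 or abs(F[0])>5 or abs(F[2]+2.7)>7: print('stop'); break
E
```

```text
now None x-0.1 fixed s-116.0 z128.5 sprung axis@131 z82.4 th0.185 [ -0.5 -11.5  -0.2] t16.82
0.18 False x-0.2 fixed s-115.1 z128.2 sprung axis@131 z83.1 th0.181 [  0.3 -11.   -1.2] t17.23
0.15 False x-0.2 fixed s-116.4 z120.8 sprung axis@131 z83.2 th0.151 [ -0.4 -10.   -2.2] t17.71
0.12 False x-0.3 fixed s-117.4 z113.5 sprung axis@131 z83.2 th0.121 [  0.3 -11.2  -3. ] t18.19
0.09 False x-0.3 fixed s-118.2 z106.1 sprung axis@131 z83.3 th0.091 [ -0.5 -11.7  -2.9] t18.68
0.06 False x-0.3 fixed s-118.7 z98.6 sprung axis@131 z83.3 th0.061 [  0.8 -11.3  -3.8] t19.16
0.03 False x-0.3 fixed s-119.1 z91.2 sprung axis@131 z83.4 th0.031 [  0.3 -11.4  -4.3] t19.64
0.0 False x-0.3 fixed s-119.2 z83.8 sprung axis@131 z83.4 th0.001 [  0.  -11.3  -3.7] t20.12
```

The bar is level and its fixed pin faces the right socket at z 83.8. Next I'll let the spring push it in.

Run:
```python
from h import *
for fs in (-121,-123,-126,-129,-131,-132.5,-134):
    n=max(0,8+(fs+133)*-1*-1) # compression left
    Fs=3.5+.35*max(0,fs+133+8)
    p,R=bpose(fs+272+Fs/4.2,84.3,-.003,0,L=150)
    r=ctrl.move_l(p,R,vel=20,threshold=6); ctrl.hold(.1); t,a,F,f=rep(fs,r)
    if r or F[1]>1.5 or abs(F[0])>5 or abs(F[2]+2.7)>6: print('stop'); break
```

```text
-121 False x-0.2 fixed s-121.2 z83.7 sprung axis@131 z83.2 th0.002 [ -0.2 -10.4  -3.6] t20.49
-123 False x-0.2 fixed s-123.1 z83.6 sprung axis@131 z83.3 th0.001 [-0.7 -9.4 -4.7] t20.85
-126 False x-0.2 fixed s-126.0 z83.6 sprung axis@131 z83.4 th0.001 [ 0.1 -8.8 -4.1] t21.26
-129 False x-0.2 fixed s-128.9 z83.4 sprung axis@131 z83.4 th0.000 [-0.3 -7.2 -4.9] t21.67
-131 False x-0.2 fixed s-130.8 z83.4 sprung axis@131 z83.4 th-0.000 [-0.6 -7.6 -5.1] t22.02
-132.5 False x-0.2 fixed s-132.3 z83.3 sprung axis@131 z83.5 th-0.001 [-0.4 -7.5 -4.7] t22.38
-134 False x-0.2 fixed s-133.7 z83.3 sprung axis@131 z83.5 th-0.001 [-1.  -5.7 -4. ] t22.73
```

Run:
```python
from h import *
for fs in (-135,-136,-137,-138):
    p,R=bpose(fs+272+1,83.6,-.003,0,L=150)
    r=ctrl.move_l(p,R,vel=15,threshold=6); ctrl.hold(.1); t,a,F,f=rep(fs,r)
    if r or F[1]>-1.5: break
q,d=optics.grab_frame('side'); cv2.imwrite('pics/side2.png',cv2.resize(q[120:240,200:340,::-1],None,fx=5,fy=5,interpolation=cv2.INTER_CUBIC))
```

```text
-135 True x-0.2 fixed s-133.9 z82.7 sprung axis@131 z83.7 th-0.003 [0.3 2.5 5.6] t23.03
```

View pics/side2.png

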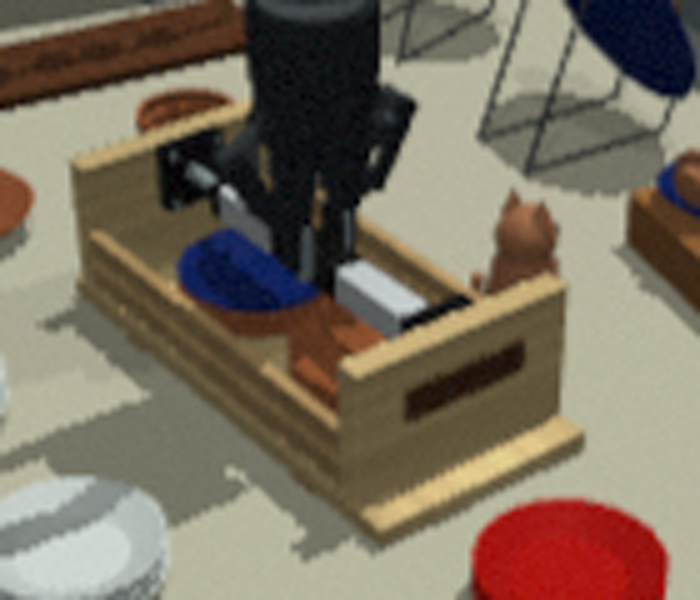

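Both pins are in. The fixed pin touched bottom at −133.9, where the force reversed. Now I'll release, retreat and verify.

Run:
```python
from h import *
ctrl.gripper_to(50); ctrl.hold(.3); rep('open')
p=np.array(sensors.read_state()['eef_pos']); print('stop' if ctrl.move_l(p+[0,0,60],vel=50,threshold=8) else 'free')
ctrl.move_l(p+[0,0,200],vel=150); ctrl.hold(.3); s=sensors.read_state(); print(s['force'],s['t'])
P=pose('wrist'); q,d=optics.grab_frame('wrist'); X=cloud(d,P)-C; xs,ys,zs=X@XC,X@YC,X[...,2]
for a,b in ((-95,-60),(-30,30),(60,85)):
    k=(ys>a)&(ys<b)&(abs(xs)<20)&(zs>75); 
    if k.sum()>20: print(a,b,k.sum(),'x %.1f topz %.1f'%(np.median(xs[k]),np.median(zs[k])))
k=(abs(xs)<14)&(zs>86)&(zs<100)&(abs(ys)<118); print('tube ends',np.percentile(ys[k],[0.5,99.5]))
q2,_=optics.grab_frame('side')
cv2.imwrite('pics/end.png',np.hstack([cv2.resize(q[:,:,::-1],(400,300)),cv2.resize(q2[120:240,190:350,::-1],(400,300))]))
```

```text
open None x-2.0 fixed s-135.0 z81.2 sprung axis@131 z81.6 th-0.002 [ 0.1  0.1 -0.2] t23.77
free
[-0.05778106 -0.43788037 -0.09670823] 26.5083
-95 -60 592 x -1.0 topz 94.9
-30 30 10546 x 1.3 topz 355.8
60 85 1590 x -1.6 topz 416.7
tube ends [-114.20623534  115.28139077]
```

View pics/end.png

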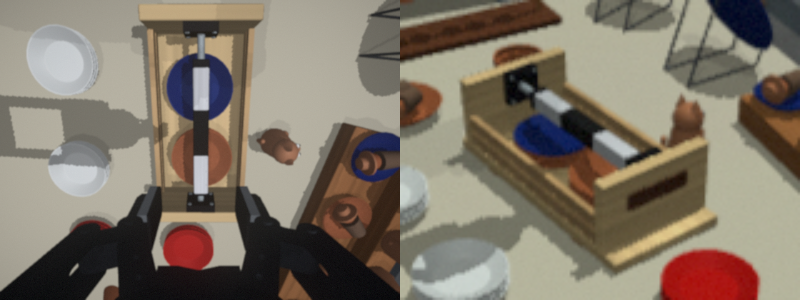

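The wrist view shows the bar straight along the crate, from the plate at (201,30) to the plate at (200,203). The side view shows it level, with the stacks undisturbed. The top of its tube is about 95 mm up, so the axis is near 84 mm, less any settling of the pins in the holes.

```bash
python3 -c "
from plant import ctrl
print(ctrl.finish_job())"
```

```text
the job is handed in; nothing more can be done
None
```

The bar is fitted across the crate with both pins home and let go, the dishes look undisturbed, and the job is handed in at about 27 s; no verdict came back.

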